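# Square an implant can into the inspection corner

### The arm

A 7-joint arm with a two-finger parallel gripper is mounted at the origin on the work surface. World frame = base frame: x ahead of the robot, y to its left, z up, the work surface at z = 0. Lengths are in m, angles in rad, forces in N, time in s.
With the tool pointing down it reaches from about 0.35 to 0.9 m from the base axis. Payload 8.1 kg.
Tool frame: the origin (TCP) lies at the very end of the fingers, on their centre line; the grasp point (between the pads) lies 19 mm behind it; z points along the fingers, x is the direction in which the jaws open and shut, and the axes are right-handed (so a half turn about z gives the same grasp; the last joint's range is limited). The gripper opens to 85 mm and grips with 20 to 120 N. Pads are 22 mm wide; open, the fingers measure 114 mm over their backs; the gripper's body (76 mm by 85 mm) begins 54 mm behind the grasp point. The pads swing forward as they close: fully open they stand 13 mm farther back than shut.
Start: joints at [1.032, 0.434, 0.025, 1.573, -0.012, 1.134, -0.075], TCP at [0.264, -0.567, 0.231] pointing down, gripper open.
Joint ranges: [-2.62, 2.62], [-0.44, 2.09], [-1.27, 1.32], [0.08, 2.57], [-1.32, 4.46], [0.12, 2], [-2.74, 2.74]. Speed limits (rad/s): [2.22, 2.22, 3.01, 3.01, 3.14, 3.14, 3.14].

### API

Orientations are given as a rotation vector (axis times angle).
In Python, from station import arm gives the robot as it stands. The module is installed in compiled form; this text tells all that it offers.
- The arm moves only by the tool send_rows, never from a script. Its argument "series" is a list of rows, each a list of 3 entries, a list of its own where there are three numbers: the shift along the tool's x, y, z in m, then the turn, a rotation vector about the tool's x, y, z in degrees, then the finger opening in m, from 0 to 0.0854. In form: [[[dx, dy, dz], [rx, ry, rz], claw], ...]. A call has 1 to 5 rows; each row is the pose to reach, as a shift and turn from the pose commanded when the call began, along the tool's axes at that moment; what a row does not reach only later rows make up. A row lasts 1/8 s, in which the tool goes at most 62.5 mm and 10.7 degrees, less where a joint would pass 70% of its speed; a pose out of reach is approached as far as the arm can. A call with a gripper value outside its range is refused whole. The fingers move at their own pace and stop on an object; "force" is the grip in N (left out, the last holds). Time passes only in rows, so rows that repeat a pose let the fingers close. It gives the time, the measured TCP pose, the force and the opening at its end, in the units of the state.
- arm.get_state(): the state, without advancing time (a new reading comes with each control period).
- arm.snapshot(name): name is "scene" or "top" or "wrist"; returns the picture (480x640x3 uint8, red, green, blue); there is no depth.
- arm.calibration(name): a dict with "fovy" (degrees; the focal length in pixels is half the picture's height over the tangent of half this angle, whatever the lens; pixels are square), "cx", "cy" (the principal point, pixels), "dist_coeffs" ([k1, k2, p1, p2, k3] as OpenCV has them; the pictures are not rectified), "rvec" (rotation vector, rad) and "tvec" (3), from world to camera coordinates, as OpenCV has them. Camera axes: x right, y down, z forward; pixel columns grow to the right and rows downward; lengths in m; the calibration is good to about 2 mm. A picture is of the moment at which its call begins: read the wrist's pose just before it. calibration takes no time and is no camera call; for the wrist camera it gives the pose at the moment of the call.
- arm.job_done(): hands the job in, once; it reports no verdict.
The state is a dict: "time_s": time; "joint_pos": joint angles; "qvel": joint speeds; "joint_torque": joint torques, N m; "tool_pos": TCP position; "orientation": TCP orientation; "wrist_force": force on the tool from outside, world axes, zero at the start; "wrist_torque": the same for the moment, N m; "gripper_width": finger opening in m.
Only numpy, scipy, OpenCV 4.12 (cv2) and the standard library are available. Lean on these libraries where they do the work, as an engineer would, in place of code of your own. Each camera call takes 0.05 s, during which the arm holds its last target.

### The job

With the fingertips, gently push the titanium implant can along the cart top into the corner of the inspection fence, so that its long straight edge (the one opposite the clear header) lies flat against the black fence and its end touches the red stop. Only push it: do not pick it up or tip it, and leave everything else where it is. Then take the hand away.

Things in the scene. Friction and masses are not known exactly. Their poses are not given: they have to be found in the camera images.
- can_center (a point): Loose flat grey titanium implant can (about 80 g, slides easily): 56 mm along its x, 64 mm along y, 12 mm thick. Point: its centre, half-way up (6 mm above the cart top). +x side: long straight edge, corners rounded 10 mm. -x side: clear header, 14 mm deep, 54 mm long, 11 mm high. Starts on the stop's -y side, +x turned at most 30 degrees from the fence's x.
- can_edge (a point): Middle of the can's long straight edge (can +x side, 28 mm from the centre, half-way up); this edge must lie against the black fence. Same axes as the can.
- can_side (a point): Middle of the straight part of the can's +y end (32 mm in +y from the centre, half-way up); this end must touch the red stop. Same axes as the can.
- fence: Black straight bar fixed to the cart top, 350 mm long (its y), 16 mm thick, 16 mm high; place and direction vary. Origin: on the cart top, in the plane of the face that looks to the robot, 150 mm from the bar's +y end. x points level into the bar, away from the robot; y along the bar, to the left seen from the robot; z up.
- stop: Red stop block fixed on the fence, place along it varies. Origin: inner corner on the cart top where fence face meets stop face; axes as the fence's. Stop face: plane y = 0, x from -52 mm to 0, 18 mm high; block y 0 to 22 mm, its clamp on the fence 30 mm high. The can belongs at x -56 to 0, y -64 to 0 mm (two white lines mark the outline).
- vial: Bystander: clear glass vial with aluminium cap, standing, 24 mm diameter, 50 mm high. Origin at the centre of its underside.
- pin_block: Bystander: brass connector pin block, 26 x 44 x 18 mm, with two thin pins 12 mm long out of one long side. Origin at the centre of its underside.
- gauge_ring: Bystander: steel gauge ring lying flat, 44 mm diameter, 12 mm high. Origin at the centre of its underside.
- dish: Bystander: small white ceramic dish, 80 mm diameter, 22 mm high. Origin at the centre of its underside.
- driver: Bystander: screwdriver with a green handle, 150 mm long, lying behind the fence.
- solvent: Bystander: white bottle with a blue cap, 48 mm diameter, 70 mm high, behind the fence. Origin at the centre of its underside.
Mind the look-alikes: they are no part of the job. Of the things like the stop, leave any that is turquoise; of the rest the smaller one is meant.

How it is judged:
At the end, for the whole second after the job is handed in: The can rests flat on the cart top, its long straight edge within 3 mm of the fence face and parallel to it within 0.06 rad, and its +y end within 3 mm of the stop face (x of can_edge in the frame of stop between -0.003 and 0.003 m and y of can_side in the frame of stop between -0.003 and 0.003 m and angle between the y axis of can_center and the y axis of fence, either way round below 0.06 rad and height (world z) of can_center below 0.009 m and angle between can_center's own z axis and vertical below 0.08 rad and linear speed of can below 0.01 m/s); the robot touches nothing.
It fails at once if the can is lifted (more than 8 mm) or tipped (height (world z) of can_center above 0.014 m or angle between can_center's own z axis and vertical above 0.3 rad).
It fails at once if the can is pushed hard (fingers on it with more than 45 N) or flicked (faster than 0.5 m/s) (contact force between the fingers and can above 45 N or linear speed of can above 0.5 m/s).
It fails at once if a bystander (vial, pin block, ring, dish, screwdriver or bottle) is moved by more than 15 mm (distance of any of vial, pin_block, gauge_ring, dish, driver, solvent from where it was at the start of the episode above 0.015 m).
It also fails if it takes over 69 s, if anything falls off the work surface, if the arm or the gripper's body presses on something with over 40 N, if the wrist force passes 120 N, or if a joint passes its speed limit or range.

## Working session

There is one attempt and no reset: what is moved stays moved. The work goes in short steps, Python scripts to look and compute and a tool call to move; the robot and the scene stay as the last step left them, time stands still between calls to the robot, and variables do not carry over. Pictures are saved under pics/ and viewed, and the job is handed in when it is done.

Besides the shell and the picture viewer there is one more tool, called after "Request:" as name(argument=value, ...) on one line, values as JSON. send_rows: Moves the arm, as the interface text tells. Its arguments: {"type":"object","properties":{"series":{"type":"array","items":{"type":"array"}},"force":{"type":"number"}},"required":["series"]}

```bash
mkdir -p pics; cat > h.py <<'E'
import numpy as np, cv2
from station import arm
def snap(n,name):
    im=arm.snapshot(n); cv2.imwrite('pics/'+name,im[:,:,::-1]); return im
def cam(c):
    f=240/np.tan(np.radians(c['fovy'])/2)
    K=np.array([[f,0,c['cx']],[0,f,c['cy']],[0,0,1]]);D=np.array(c['dist_coeffs'],float)
    R=cv2.Rodrigues(np.array(c['rvec'],float))[0];t=np.array(c['tvec'],float).ravel()
    return K,D,R,t
def ray(c,px,z):
    K,D,R,t=cam(c)
    u=cv2.undistortPoints(np.array(px,float).reshape(-1,1,2),K,D).reshape(-1,2)
    d=np.c_[u,np.ones(len(u))]@R; o=-R.T@t
    return o+d*((z-o[2])/d[:,2])[:,None]
def proj(c,P):
    K,D,R,t=cam(c)
    return cv2.projectPoints(np.array(P,float).reshape(-1,1,3),cv2.Rodrigues(R)[0],t,K,D)[0].reshape(-1,2)
E
python3 - <<'E'
from h import *
s=arm.get_state();print(s)
for n in("scene","top","wrist"):
    snap(n,n+'0.png');print(arm.calibration(n))
E
```

```text
{'time_s': 0.0, 'joint_pos': array([ 1.0323987 ,  0.43524308,  0.02501449,  1.57414728, -0.01158014,
        1.13397132, -0.07510451]), 'qvel': array([ 0.0002789 , -0.00242722, -0.00066825,  0.00061584, -0.00118112,
        0.00176522, -0.00088337]), 'joint_torque': array([ 7.23302855e-04, -6.70475292e+01,  1.02494638e+00, -3.16214454e+01,
        1.55486644e-02,  1.24022621e-02,  8.03942999e-05]), 'tool_pos': array([ 0.26353216, -0.56614783,  0.23049456]), 'orientation': array([-2.64845074e+00,  1.68843864e+00,  2.29189878e-03]), 'wrist_force': array([ 0.18822237, -0.14802894, -0.57429396]), 'wrist_torque': array([ 0.01071441,  0.04179166, -0.01216145]), 'gripper_width': 0.08548350977050843}
{'fovy': 44.222461878238924, 'cx': 312.6550321590137, 'cy': 239.29990718411585, 'dist_coeffs': array([-0.11354792,  0.        ,  0.        ,  0.        ,  0.        ]), 'rvec': array([ 2.17359776,  1.00145021, -0.43729847]), 'tvec': array([-0.43891297, -0.28084069,  1.47085272])}
{'fovy': 55.767444060197334, 'cx': 319.3340894079855, 'cy': 242.77086193203465, 'dist_coeffs': array([-0.11884511,  0.        ,  0.        ,  0.        ,  0.        ]), 'rvec': array([ 2.16280126, -2.21932685,  0.02084959]), 'tvec': array([0.04622455, 0.62485236, 0.90546735])}
{'fovy': 69.54294617663167, 'cx': 326.9285069944759, 'cy': 239.43910528289132, 'dist_coeffs': array([-0.01220421,  0.        ,  0.        ,  0.        ,  0.        ]), 'rvec': array([-2.43888303,  1.5557149 ,  0.22476225]), 'tvec': array([-0.62507561, -0.03603156,  0.37870313])}
```

View pics/top0.png

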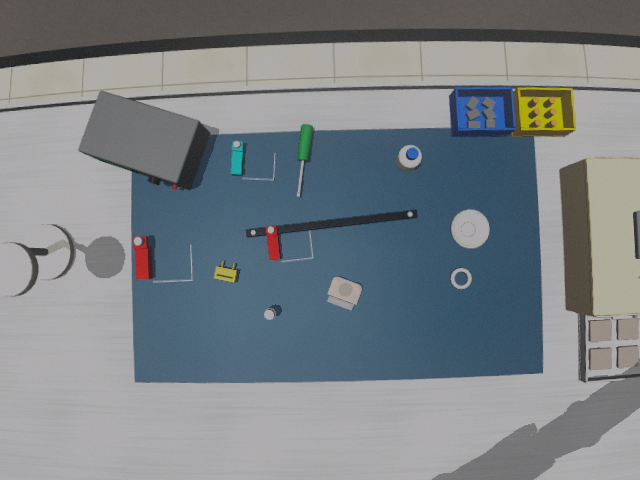

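View pics/scene0.png

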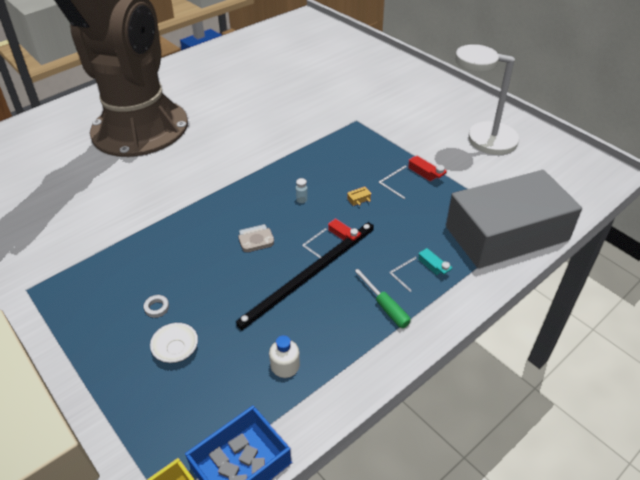

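View pics/wrist0.png

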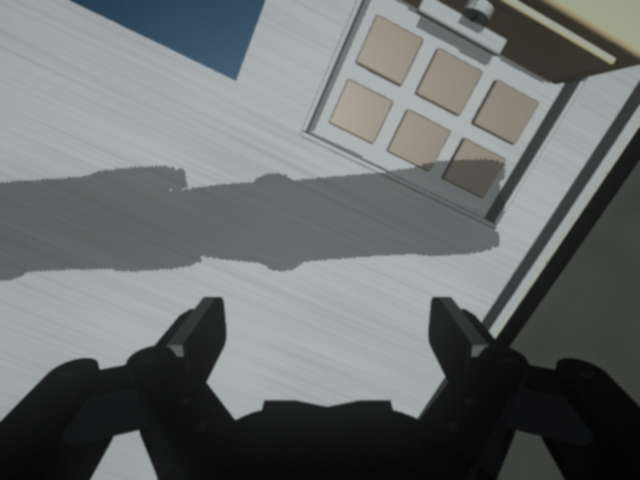

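```bash
python3 - <<'E'
from h import *
im=cv2.imread('pics/top0.png')
a=cv2.resize(im[190:340,220:420],None,fx=4,fy=4,interpolation=cv2.INTER_CUBIC)
cv2.imwrite('pics/c1.png',a)
b=cv2.resize(im[130:300,120:290],None,fx=3.5,fy=3.5,interpolation=cv2.INTER_CUBIC)
cv2.imwrite('pics/c2.png',b)
c=arm.calibration('top')
for p in[(247,233),(417,214),(273,243),(345,291),(270,313),(226,273),(142,258),(237,158),(461,279),(470,229)]:print(p,ray(c,[p],0.01)[0].round(3))
E
```

```text
(247, 233) [0.65  0.178 0.01 ]
(417, 214) [ 0.679 -0.17   0.01 ]
(273, 243) [0.628 0.125 0.01 ]
(345, 291) [ 0.527 -0.019  0.01 ]
(270, 313) [0.486 0.134 0.01 ]
(226, 273) [0.569 0.223 0.01 ]
(142, 258) [0.604 0.401 0.01 ]
(237, 158) [0.806 0.196 0.01 ]
(461, 279) [ 0.545 -0.256  0.01 ]
(470, 229) [ 0.646 -0.279  0.01 ]
```

View pics/c1.png

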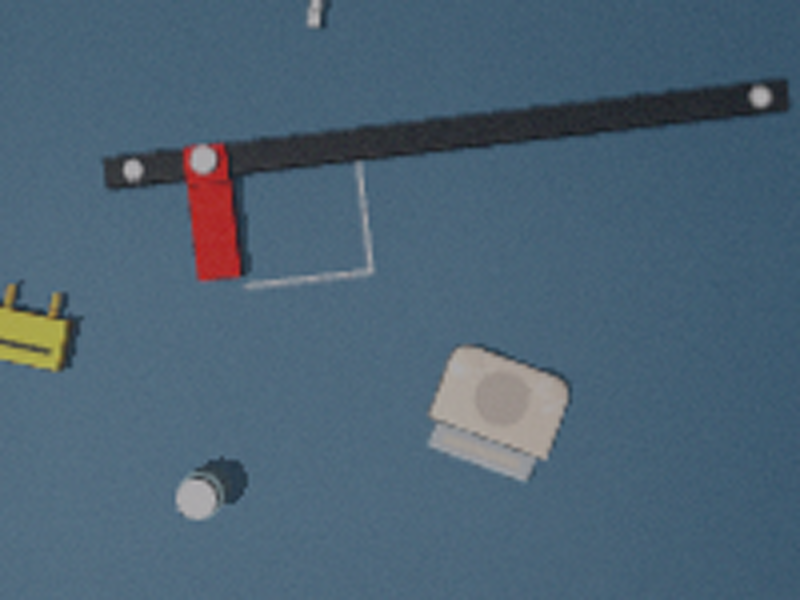

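View pics/c2.png

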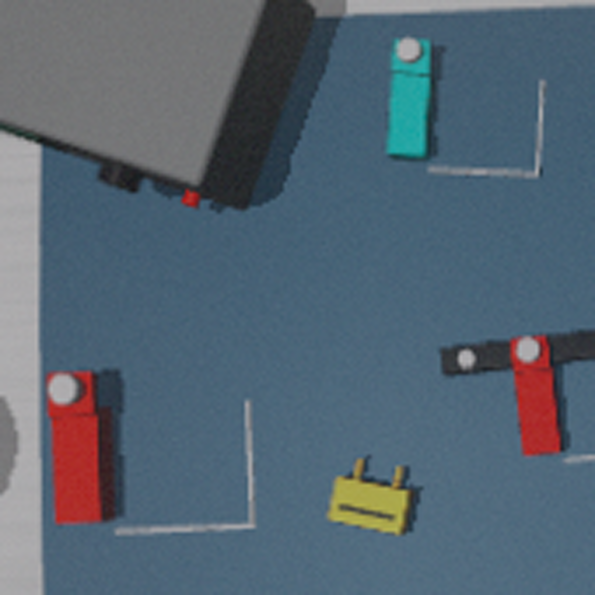

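```bash
cat >> h.py <<'E'
from scipy.spatial.transform import Rotation as Ro
def tool(s=None):
    s=s or arm.get_state(); return np.array(s['tool_pos']),Ro.from_rotvec(s['orientation'])
def shift(P,yaw):
    # shift + turn for TCP world target P, tool pointing down with tool x at world yaw (deg)
    p,R=tool(); y=np.radians(yaw); X=np.array([np.cos(y),np.sin(y),0]);Z=np.array([0,0,-1.]);Y=np.cross(Z,X)
    T=Ro.from_matrix(np.c_[X,Y,Z])
    x=R.as_matrix()[:,0]; print('now',p.round(4),'yaw',np.degrees(np.arctan2(x[1],x[0])).round(2))
    print('shift mm',(1000*R.inv().apply(np.array(P)-p)).round(1),'turn',np.degrees((R.inv()*T).as_rotvec()).round(2))
E
python3 - <<'E'
from h import *
for n in('scene','top','wrist'):
    K,D,R,t=cam(arm.calibration(n)); o=-R.T@t; print(n,o.round(3),'fwd',R[2].round(3))
p,R=tool(); print('cam in tool',R.inv().apply(o-p).round(3))
c=arm.calibration('top'); im=cv2.imread('pics/top0.png')
hsv=cv2.cvtColor(im,cv2.COLOR_BGR2HSV)
roi=np.zeros(im.shape[:2],np.uint8);roi[260:320,315:380]=255
m=((hsv[...,1]<75)&(hsv[...,2]>120)&(roi>0)).astype(np.uint8)*255
cs=max(cv2.findContours(m,0,2)[0],key=cv2.contourArea)
P=ray(c,cs.reshape(-1,2),0.012)[:,:2]
r=cv2.minAreaRect((P*1000).astype(np.float32));print('can+header',r)
b=((im.max(2)<75)).astype(np.uint8);b[:205]=0;b[240:]=0;b[:,:244]=0;b[:,420:]=0
cols=[];
for x in range(290,410,4):
    ys=np.where(b[:,x])[0]
    if len(ys): cols.append((x,ys.max()+.5))
F=ray(c,cols,0.0)[:,:2];q=np.polyfit(F[:,1],F[:,0],1);print('fence face x=a*y+b',q,np.degrees(np.arctan(-q[0])),np.std(F[:,0]-np.polyval(q,F[:,1])))
red=((im[...,2]>110)&(im[...,1]<60)).astype(np.uint8);red[:,:255]=0;red[:,300:]=0;red[:215]=0;red[280:]=0
cr=max(cv2.findContours(red,0,2)[0],key=cv2.contourArea)
print(cv2.minAreaRect((ray(c,cr.reshape(-1,2),0.018)[:,:2]*1000).astype(np.float32)))
shift([.45,-.03,.25],-111)
E
```

```text
scene [ 1.242 -0.458  0.827] fwd [-0.55   0.451 -0.702]
top [0.589 0.012 0.93 ] fwd [ 0.04   0.02  -0.999]
wrist [ 0.329 -0.537  0.373] fwd [-0.256 -0.118 -0.959]
cam in tool [ 0.001 -0.072 -0.142]
can+header ((523.3430786132812, -15.336021423339844), (64.82649993896484, 56.04990005493164), 68.5543212890625)
fence face x=a*y+b [-0.08970225  0.65795433] 5.125841379733409 0.0005914621500180885
((628.323974609375, 124.31379699707031), (66.6930923461914, 21.621196746826172), 6.262991428375244)
now [ 0.2636 -0.5663  0.2307] yaw -65.03
shift mm [-407.5 -395.3  -18.9] turn [4.000e-02 6.000e-02 4.597e+01]
```

Request:
send_rows(series=[[[-0.408, -0.395, -0.019], [0, 0, 46], 0.03], [[-0.408, -0.395, -0.019], [0, 0, 46], 0.03], [[-0.408, -0.395, -0.019], [0, 0, 46], 0.03], [[-0.408, -0.395, -0.019], [0, 0, 46], 0.03], [[-0.408, -0.395, -0.019], [0, 0, 46], 0.03]], force=20)

```text
time_s: 0.78
tool_pos: [0.3631, -0.2809, 0.2415]
orientation: [1.773, -2.594, 0.001]
wrist_force: [1.6, 0.8, -0.1]
gripper_width: 0.0305
```

```bash
python3 - <<'E'
from h import *
shift([.45,-.03,.25],-111)
E
```

```text
now [ 0.3631 -0.2809  0.2415] yaw -111.3
shift mm [-265.3   10.2   -8.6] turn [-0.02 -0.01 -0.3 ]
```

Request:
send_rows(series=[[[-0.25, 0.01, -0.008], [0, 0, 0], 0.03], [[-0.25, 0.01, -0.008], [0, 0, 0], 0.03], [[-0.25, 0.01, -0.008], [0, 0, 0], 0.03], [[-0.25, 0.01, -0.008], [0, 0, 0], 0.03], [[-0.25, 0.01, -0.008], [0, 0, 0], 0.03]])

```text
time_s: 1.4
tool_pos: [0.4443, -0.0406, 0.2497]
orientation: [-1.788, 2.581, 0.001]
wrist_force: [-0.1, -0.8, -0.8]
gripper_width: 0.03
```

```bash
python3 - <<'E'
from h import *
c=arm.calibration('wrist');snap('wrist','w1.png')
shift([.45,-.03,.25],-111)
for z in(0,.012): print(ray(c,[(320,240),(320,400)],z).round(3))
print(proj(c,[[.523,-.015,.012],[.65,.1,0]]))
E
```

```text
now [ 0.4435 -0.0436  0.2493] yaw -110.76
shift mm [-15.   -1.3  -0.6] turn [0.02 0.01 0.24]
[[ 0.407 -0.018  0.   ]
 [ 0.193  0.064  0.   ]]
[[ 0.41  -0.019  0.012]
 [ 0.203  0.06   0.012]]
[[278.2665637  145.60588458]
 [130.47235347  67.67302799]]
```

View pics/w1.png

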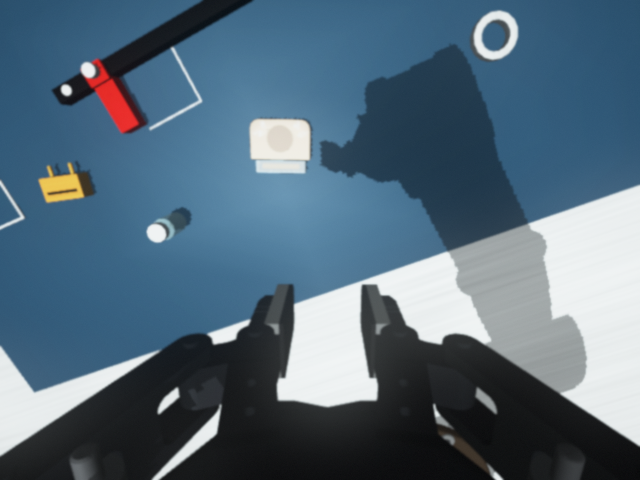

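The wrist picture shows the can at about (280,146), with its header facing the fingers at (281,166). The red stop on the fence is at (118,98), and the white outline corner is at (201,101).

Things that could be taken for the stop (top view):
- Red block on the fence (273,243). This is the one I choose, since it is the small red one.
- Larger red block (142,258), loose on the mat.
- Red bit behind the grey box (177,184).
- Turquoise block (237,158).

The can has no look-alike nearby. The grey parts in the tray (480,110) are smaller.

```bash
cat >> h.py <<'E'
def canpose(im,c,roi):
    x0,y0,x1,y1=roi
    hsv=cv2.cvtColor(im,cv2.COLOR_RGB2HSV);m=((hsv[...,1]<85)&(hsv[...,2]>120)).astype(np.uint8)
    k=np.zeros_like(m);k[y0:y1,x0:x1]=1;m&=k
    cs=max(cv2.findContours(m,0,2)[0],key=cv2.contourArea).reshape(-1,2)
    P=ray(c,cs,0.012)[:,:2]
    r=cv2.minAreaRect((P*1000).astype(np.float32)); return r
E
python3 - <<'E'
from h import *
c=arm.calibration('wrist');im=cv2.imread('pics/w1.png')[:,:,::-1].copy()
print(canpose(im,c,(235,105,325,185)))
print('white corner',ray(c,[(201,101),(150,129),(173,48)],0).round(4))
# stop face corner pixels: lower right of red top
red=((im[...,0]>130)&(im[...,1]<70)&(im[...,2]<80)).astype(np.uint8)
cr=max(cv2.findContours(red,0,2)[0],key=cv2.contourArea)
print(cv2.minAreaRect((ray(c,cr.reshape(-1,2),0.018)[:,:2]*1000).astype(np.float32)))
a=cv2.resize(im[20:190,40:330],None,fx=2.7,fy=2.7,interpolation=cv2.INTER_CUBIC);cv2.imwrite('pics/c3.png',a[:,:,::-1])
c=arm.calibration('top');im=cv2.imread('pics/top0.png')
print('top white corner',ray(c,[(220+371/4,190+271/4),(220+359/4,190+165/4),(220+246/4,190+286/4)],0).round(4))
print('top stop face',ray(c,[(220+243/4,190+274/4),(220+236/4,190+180/4)],0.018).round(4))
E
```

```text
((520.9998168945312, -19.962852478027344), (66.51655578613281, 56.46660232543945), 69.1353988647461)
white corner [[ 0.5937  0.0417  0.    ]
 [ 0.5881  0.1062  0.    ]
 [ 0.6496  0.0458 -0.    ]]
((626.3558959960938, 120.27813720703125), (69.0941390991211, 23.79967498779297), 8.189596176147461)
top white corner [[0.596  0.0446 0.    ]
 [0.6506 0.0494 0.    ]
 [0.5899 0.1091 0.    ]]
top stop face [[0.5959 0.1086 0.018 ]
 [0.6435 0.1111 0.018 ]]
```

View pics/c3.png

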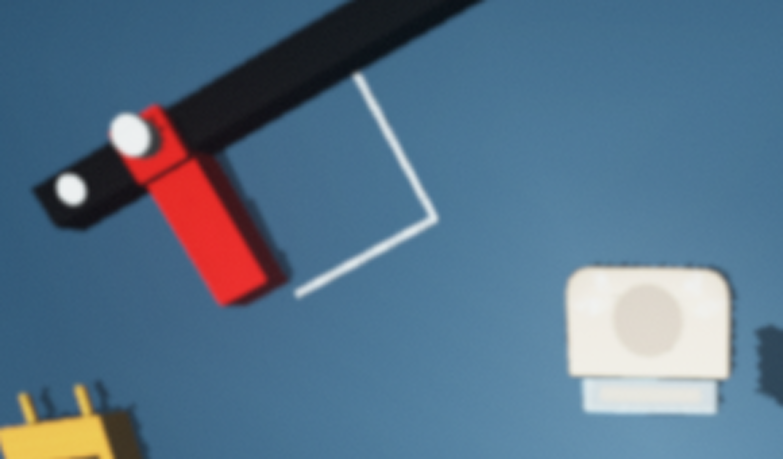

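```bash
python3 - <<'E'
from h import *
shift([.4725,.001,.05],-111.2)
shift([.4725,.001,.004],-111.2)
E
```

```text
now [ 0.4435 -0.0436  0.2493] yaw -110.76
shift mm [-51.9 -11.4 199.4] turn [0.02 0.01 0.44]
now [ 0.4435 -0.0436  0.2493] yaw -110.76
shift mm [-51.9 -11.4 245.4] turn [0.02 0.01 0.44]
```

Request:
send_rows(series=[[[-0.04, -0.011, 0.05], [0, 0, 0.4], 0.02], [[-0.052, -0.011, 0.11], [0, 0, 0.4], 0.02], [[-0.052, -0.011, 0.17], [0, 0, 0.4], 0.02], [[-0.052, -0.011, 0.21], [0, 0, 0.4], 0.02], [[-0.052, -0.011, 0.22], [0, 0, 0.4], 0.02]])

```text
time_s: 2.08
tool_pos: [0.4702, -0.0028, 0.0274]
orientation: [1.765, -2.593, -0.003]
wrist_force: [-0.4, -0.3, 0.8]
gripper_width: 0.0199
```

```bash
python3 - <<'E'
from h import *
snap('wrist','w2.png');snap('scene','s2.png')
shift([.4725,.001,.004],-111.2)
im=cv2.imread('pics/s2.png');cv2.imwrite('pics/s2c.png',cv2.resize(im[150:300,180:380],None,fx=4,fy=4))
E
```

```text
now [ 0.4718 -0.0021  0.0292] yaw -111.51
shift mm [-3.2  0.5 25.2] turn [ 0.07 -0.07 -0.31]
```

View pics/w2.png

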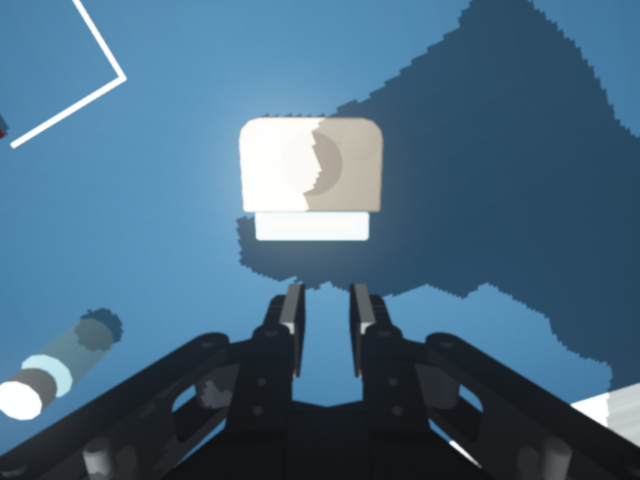

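View pics/s2c.png

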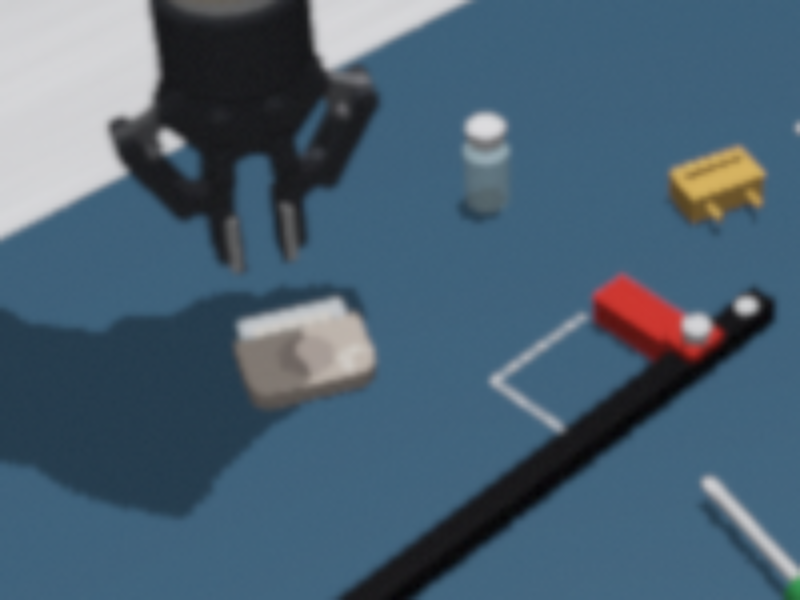

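Request:
send_rows(series=[[[-0.005, 0, 0.01], [0, 0, 0], 0.02], [[-0.005, 0, 0.018], [0, 0, 0], 0.02], [[-0.005, 0, 0.023], [0, 0, 0], 0.02], [[-0.005, 0, 0.025], [0, 0, 0], 0.02]])

```text
time_s: 2.68
tool_pos: [0.4739, 0.0036, 0.0043]
orientation: [1.769, -2.596, 0.0]
wrist_force: [-0.6, -0.7, 0.2]
gripper_width: 0.0203
```

```bash
python3 - <<'E'
from h import *
snap('wrist','w3.png');print(arm.get_state()['wrist_force'])
c=arm.calibration('wrist');print(ray(c,[(256,240),(370,240)],.0))
shift([.4725,.001,.004],-111.2)
E
```

```text
[-0.58774368 -0.37321936 -0.87887241]
[[ 0.5121355   0.02188447  0.        ]
 [ 0.49368401 -0.02499358  0.        ]]
now [0.4739 0.0036 0.0042] yaw -111.44
shift mm [2.9 0.3 0.2] turn [ 0.01 -0.01 -0.24]
```

View pics/w3.png

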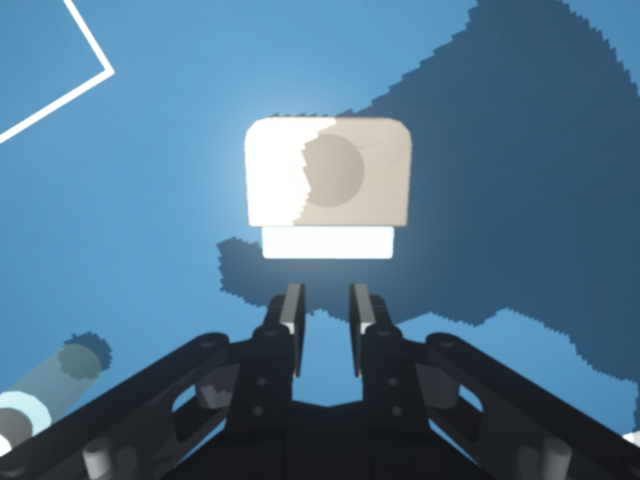

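```bash
python3 - <<'E'
from h import *
c=arm.calibration('wrist');p,R=tool()
Q=ray(c,[(262,258),(328,258),(393,258),(246,170),(411,170),(328,118)],.011)
print((1000*R.inv().apply(Q-p)).round(1)); print(Q.round(4))
# arc plan: current yaw ,pivot 100mm toward can +y (tool -x) from contact midpoint
def rel(t,d,a):
    # in tool frame: advance t along -y then CCW by a deg about pivot (-d,-11-t) ; world CCW = -rz in tool
    r=np.radians(-a);M=np.array([[np.cos(r),-np.sin(r)],[np.sin(r),np.cos(r)]])
    piv=np.array([-d,-11-t]);q=np.array([0,-t]);return (piv+M@(q-piv)).round(1)
for a in(0,5,10,15,20,24,26.5):print(a,rel(9,100,a))
E
```

```text
[[-26.6 -24.4  -6.8]
 [  0.8 -24.3  -6.8]
 [ 27.8 -24.3  -6.8]
 [-30.9 -60.3  -6.8]
 [ 32.8 -60.3  -6.8]
 [  0.8 -79.3  -6.8]]
[[ 0.5063  0.0195  0.011 ]
 [ 0.4963 -0.006   0.011 ]
 [ 0.4864 -0.0311  0.011 ]
 [ 0.5413  0.0103  0.011 ]
 [ 0.518  -0.049   0.011 ]
 [ 0.5474 -0.0261  0.011 ]]
0 [ 0. -9.]
5 [  0.6 -17.8]
10 [  0.4 -26.5]
15 [ -0.6 -35.3]
20 [ -2.3 -43.9]
24 [ -4.2 -50.6]
26.5 [ -5.6 -54.8]
```

Request:
send_rows(series=[[[0, -0.007, 0], [0, 0, 0], 0.02], [[0, -0.012, 0], [0, 0, 0], 0.02], [[0, -0.015, 0], [0, 0, 0], 0.02], [[0.0003, -0.019, 0], [0, 0, -2.5], 0.02], [[0.0006, -0.0235, 0], [0, 0, -5], 0.02]])

```text
time_s: 3.35
tool_pos: [0.4957, -0.0057, 0.0045]
orientation: [1.885, -2.513, -0.0]
wrist_force: [-0.5, -1.0, 1.4]
gripper_width: 0.0201
```

```bash
python3 - <<'E'
from h import *
snap('wrist','w4.png');print(arm.get_state()['wrist_force'])
shift([.4725,.001,.004],-85)
E
```

```text
[ 0.35412097 -0.93022202 -0.29178789]
now [ 0.4965 -0.006   0.0045] yaw -106.16
shift mm [-0.1 25.   0.5] turn [-4.000e-02 -1.000e-02 -2.116e+01]
```

View pics/w4.png

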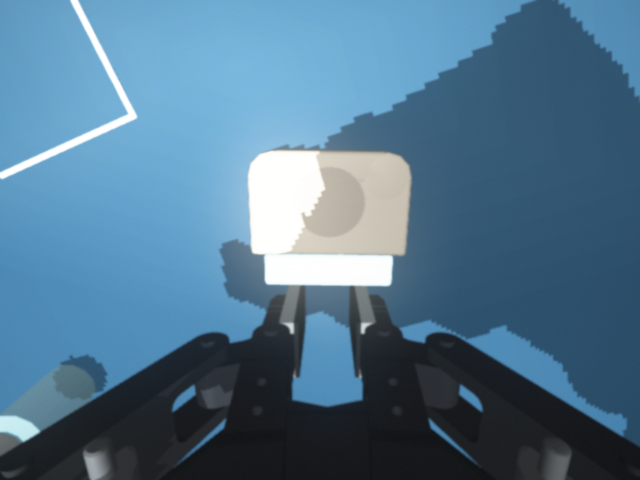

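The can is still square to the fingers (header edge at row 285), so it follows the turn. I'll continue the arc.

Request:
send_rows(series=[[[0.0005, -0.009, 0], [0, 0, -5], 0.02], [[0.0004, -0.0175, 0], [0, 0, -10], 0.02], [[-0.0006, -0.026, 0], [0, 0, -15], 0.02], [[-0.0023, -0.035, 0], [0, 0, -20], 0.02], [[-0.0028, -0.037, 0], [0, 0, -21.2], 0.02]])

```text
time_s: 4.03
tool_pos: [0.5325, -0.0135, 0.0044]
orientation: [-2.312, 2.126, -0.0]
wrist_force: [-0.4, -1.0, 0.3]
gripper_width: 0.0197
```

```bash
python3 - <<'E'
from h import *
im=snap('wrist','w5.png');t=snap('top','t5.png');print(arm.get_state()['wrist_force'])
shift([.4725,.001,.004],-85)
E
```

```text
[-0.4685892  -0.29281035 -0.68039924]
now [ 0.532  -0.0134  0.0044] yaw -85.3
shift mm [-19.2  58.1   0.4] turn [-0.    0.01 -0.3 ]
```

View pics/w5.png

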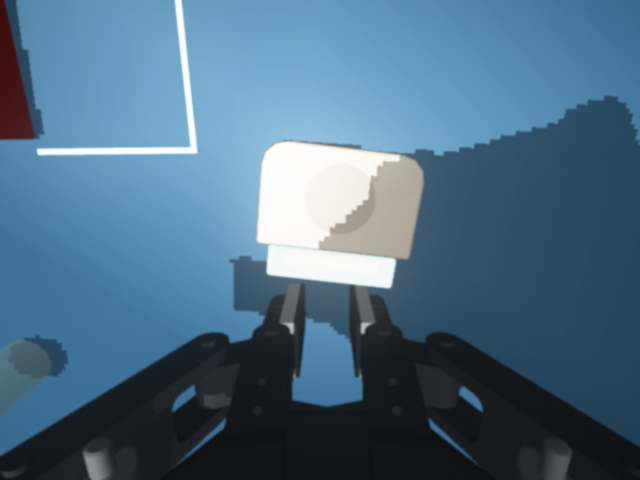

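View pics/t5.png

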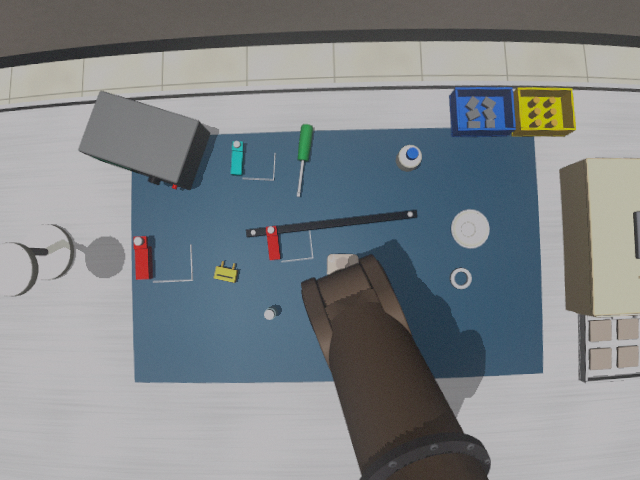

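```bash
python3 - <<'E'
from h import *
c=arm.calibration('wrist');p,R=tool()
Q=np.r_[ray(c,[(268,275),(391,288),(422,180),(257,242),(272,144),(410,158)],.011),ray(c,[(195,152),(38,152),(181,10)],0),ray(c,[(36,137)],.018)]
print((1000*R.inv().apply(Q-p)).round(1)); print(Q.round(4))
E
```

```text
[[ -24.3  -16.5   -6.6]
 [  27.9  -10.5   -6.6]
 [  37.6  -56.2   -6.6]
 [ -28.1  -31.    -6.6]
 [ -20.2  -69.8   -6.6]
 [  32.4  -64.6   -6.6]
 [ -53.9  -66.5    4.4]
 [-119.4  -66.8    4.4]
 [ -53.7 -118.     4.4]
 [-104.2  -72.7  -13.6]]
[[ 0.5464  0.0122  0.011 ]
 [ 0.5447 -0.0403  0.011 ]
 [ 0.5911 -0.0463  0.011 ]
 [ 0.5606  0.0172  0.011 ]
 [ 0.5999  0.0125  0.011 ]
 [ 0.599  -0.0404  0.011 ]
 [ 0.5939  0.0457  0.    ]
 [ 0.5888  0.1111  0.    ]
 [ 0.6451  0.0498  0.    ]
 [ 0.5959  0.0964  0.018 ]]
```

Request:
send_rows(series=[[[0, -0.007, 0], [0, 0, 0.3], 0.02], [[0, -0.015, 0], [0, 0, 0.3], 0.02], [[0, -0.024, 0], [0, 0, 0.3], 0.02], [[0, -0.033, 0], [0, 0, 0.3], 0.02], [[0, -0.04, 0], [0, 0, 0.3], 0.02]])

```text
time_s: 4.75
tool_pos: [0.5725, -0.0098, 0.0044]
orientation: [-2.306, 2.133, -0.0]
wrist_force: [-0.9, 0.3, 1.6]
gripper_width: 0.0201
```

```bash
python3 - <<'E'
from h import *
im=snap('wrist','w6.png');print(arm.get_state()['wrist_force'])
shift([.4725,.001,.004],-85)
E
```

```text
[ 1.68565804 -0.1408541  -0.35207067]
now [ 0.5734 -0.0097  0.0045] yaw -85.53
shift mm [-18.5  99.8   0.4] turn [-0.07  0.01 -0.53]
```

View pics/w6.png

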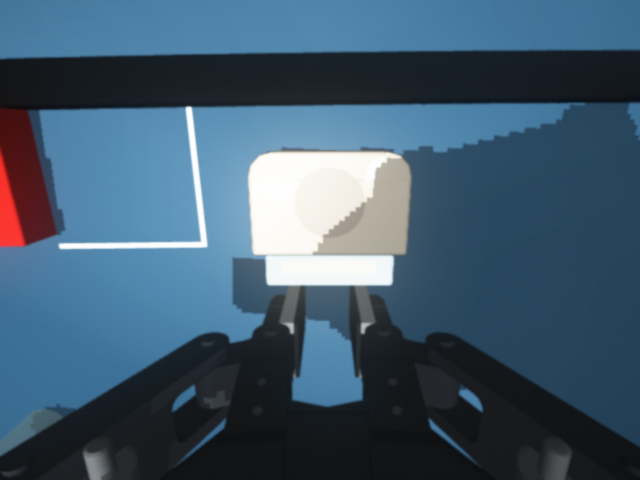

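Request:
send_rows(series=[[[0, -0.005, 0], [0, 0, -0.5], 0.02], [[0, -0.009, 0], [0, 0, -0.5], 0.02], [[0, -0.01, 0], [0, 0, -0.5], 0.02], [[0, -0.01, 0], [0, 0, -0.5], 0.02]])

```text
time_s: 5.3
tool_pos: [0.5819, -0.0092, 0.0045]
orientation: [-2.316, 2.123, -0.0]
wrist_force: [-0.2, -0.8, -0.7]
gripper_width: 0.02
```

```bash
python3 - <<'E'
from h import *
im=snap('wrist','w7.png');print(arm.get_state()['wrist_force'],arm.get_state()['joint_pos'].round(2))
shift([.4725,.001,.004],5)
E
```

```text
[-0.85019755  0.09141494 -0.48613673] [ 0.13  0.66 -0.29  1.87  0.29  0.65 -1.82]
now [ 0.5818 -0.0092  0.0045] yaw -85.04
shift mm [-19.6 108.    0.5] turn [-0.000e+00 -1.000e-02 -9.004e+01]
```

View pics/w7.png

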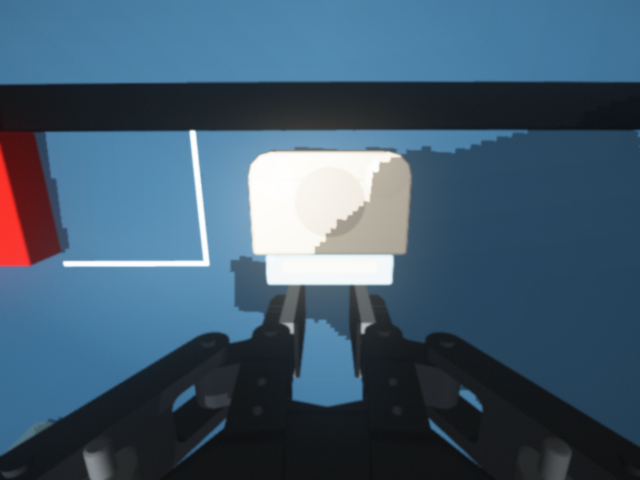

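```bash
python3 - <<'E'
from h import *
c=arm.calibration('wrist');p,R=tool()
Q=np.r_[ray(c,[(267,285),(393,284),(250,200),(410,200),(330,151)],.012),ray(c,[(206,263),(64,263),(192,131),(600,129)],0)]
print((1000*R.inv().apply(Q-p)).round(1)); print(Q.round(4))
E
```

```text
[[ -24.8  -12.3   -7.5]
 [  28.5  -12.7   -7.5]
 [ -29.7  -48.6   -7.5]
 [  33.3  -48.5   -7.5]
 [   1.7  -67.2   -7.5]
 [ -54.1  -17.8    4.5]
 [-119.   -17.8    4.5]
 [ -54.2  -74.8    4.5]
 [ 112.   -75.7    4.5]]
[[ 0.5919  0.0166  0.012 ]
 [ 0.5969 -0.0365  0.012 ]
 [ 0.6276  0.0246  0.012 ]
 [ 0.633  -0.0381  0.012 ]
 [ 0.6489 -0.0051  0.012 ]
 [ 0.5948  0.0463  0.    ]
 [ 0.5892  0.1109  0.    ]
 [ 0.6516  0.0513  0.    ]
 [ 0.6669 -0.1142  0.    ]]
```

Request:
send_rows(series=[[[0, 0.012, 0], [0, 0, 0], 0.02], [[0.005, 0.015, -0.04], [0, 0, -5], 0.01], [[0.04, -0.01, -0.055], [0, 0, -15], 0], [[0.062, -0.041, -0.055], [0, 0, -25], 0], [[0.062, -0.041, -0.055], [0, 0, -35], 0]])

```text
time_s: 5.98
tool_pos: [0.6293, -0.0703, 0.0596]
orientation: [2.848, -1.325, 0.003]
wrist_force: [-0.9, 0.1, -0.8]
gripper_width: -0.0001
```

Request:
send_rows(series=[[[0, 0, 0], [0, 0, -10], 0], [[0, 0, 0], [0, 0, -20], 0], [[0, 0, 0], [0, 0, -30], 0], [[0, 0, 0], [0, 0, -40], 0], [[0, 0, 0], [0, 0, -50], 0]])

```text
time_s: 6.6
tool_pos: [0.627, -0.0675, 0.0593]
orientation: [3.141, 0.008, -0.001]
wrist_force: [-0.8, 0.9, 0.3]
gripper_width: 0.0004
```

```bash
python3 - <<'E'
from h import *
im=snap('wrist','w8.png');shift([.4725,.001,.004],5)
E
```

```text
now [ 0.6269 -0.0679  0.0592] yaw 0.77
shift mm [-153.5  -71.    55.2] turn [ 0.04  0.05 -4.23]
```

View pics/w8.png

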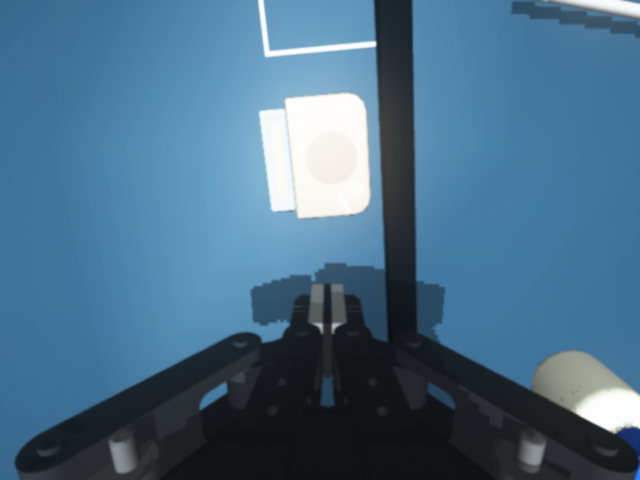

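```bash
python3 - <<'E'
from h import *
c=arm.calibration('wrist');p,R=tool()
Q=np.r_[ray(c,[(298,217),(357,214),(286,98),(370,180)],.012),ray(c,[(268,54),(387,300)],0)]
q=R.inv().apply(Q-p)*1000; print(q.round(1))
print(Ro.from_euler('z',4.2,degrees=True).apply(q).round(1))
E
```

```text
[[ -15.8  -28.5   47.2]
 [  17.2  -30.2   47.1]
 [ -20.5  -90.7   47.1]
 [  23.8  -49.1   47.1]
 [ -30.6 -113.6   59.1]
 [  38.8   28.6   59.2]]
[[ -13.7  -29.6   47.2]
 [  19.3  -28.9   47.1]
 [ -13.8  -91.9   47.1]
 [  27.3  -47.2   47.1]
 [ -22.2 -115.5   59.1]
 [  36.6   31.3   59.2]]
```

Request:
send_rows(series=[[[0.001, 0, 0.02], [0, 0, -4.2], 0], [[0.002, 0, 0.04], [0, 0, -4.2], 0], [[0.002, -0.004, 0.052], [0, 0, -4.2], 0], [[0.002, -0.009, 0.055], [0, 0, -4.2], 0], [[0.002, -0.014, 0.055], [0, 0, -4.2], 0]])

```text
time_s: 7.28
tool_pos: [0.6301, -0.0525, 0.0046]
orientation: [-3.139, -0.114, -0.0]
wrist_force: [0.2, 0.4, 0.5]
gripper_width: -0.0001
```

```bash
python3 - <<'E'
from h import *
im=snap('wrist','w9.png');shift([.4725,.001,.004],5);print(arm.get_state()['wrist_force'])
E
```

```text
now [ 0.6303 -0.0515  0.005 ] yaw 4.21
shift mm [-153.5  -63.9    1. ] turn [-0.05 -0.05 -0.79]
[-0.29022411  1.09706175  0.82039091]
```

View pics/w9.png

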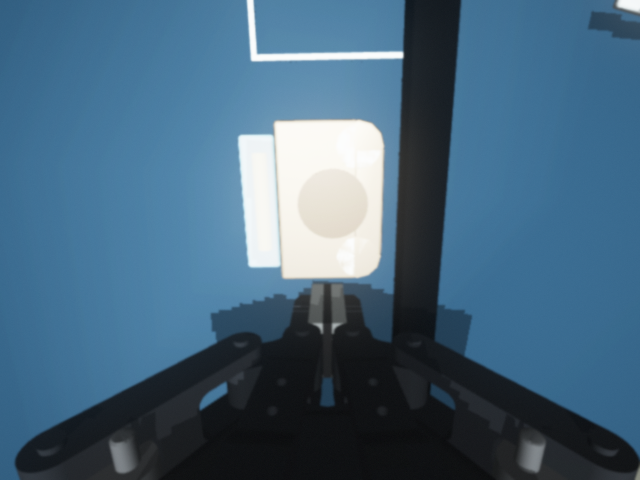

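Request:
send_rows(series=[[[0, -0.005, 0], [0, 0, -0.8], 0], [[0, -0.014, 0], [0, 0, -0.8], 0], [[-0.0004, -0.024, 0], [0, 0, -0.8], 0], [[-0.0006, -0.034, 0], [0, 0, -0.8], 0], [[-0.0008, -0.042, 0], [0, 0, -0.8], 0]])

```text
time_s: 7.95
tool_pos: [0.626, -0.0106, 0.0045]
orientation: [-3.138, -0.137, -0.0]
wrist_force: [-0.2, -1.2, 0.5]
gripper_width: 0.0002
```

```bash
python3 - <<'E'
from h import *
im=snap('wrist','w10.png');shift([.4725,.001,.004],5);print(arm.get_state()['wrist_force'])
E
```

```text
now [ 0.6259 -0.0091  0.0046] yaw 5.06
shift mm [-151.9  -23.6    0.6] turn [-0.07 -0.01  0.06]
[-0.26760466  0.7869827  -0.61011837]
```

View pics/w10.png

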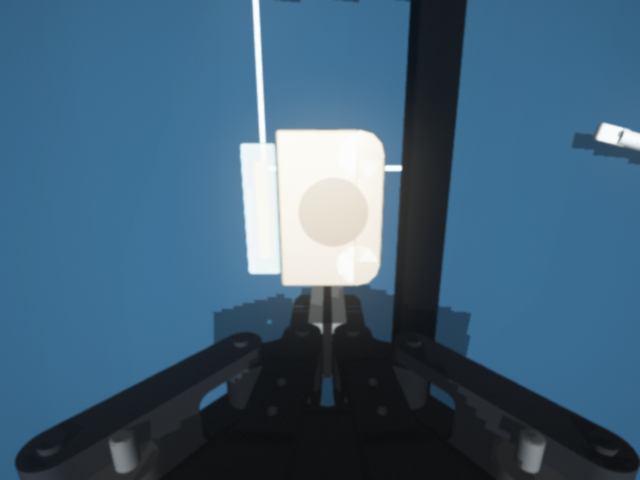

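The can slides straight, with its rear end at row 285 against the fingers. I'll push on.

Request:
send_rows(series=[[[0, -0.008, 0], [0, 0, 0], 0], [[0, -0.017, 0], [0, 0, 0], 0], [[0, -0.026, 0], [0, 0, 0], 0], [[0, -0.034, 0], [0, 0, 0], 0], [[0, -0.038, 0], [0, 0, 0], 0]])

```text
time_s: 8.62
tool_pos: [0.6228, 0.0271, 0.0045]
orientation: [-3.138, -0.137, -0.0]
wrist_force: [0.4, -0.2, 0.1]
gripper_width: 0.0
```

```bash
python3 - <<'E'
from h import *
im=snap('wrist','w11.png');shift([.4725,.001,.004],5);print(arm.get_state()['wrist_force'])
E
```

```text
now [0.6227 0.0276 0.0045] yaw 5.02
shift mm [-152.    13.3    0.5] turn [-0.03 -0.    0.02]
[-0.83405237 -0.36977954 -0.57971947]
```

View pics/w11.png

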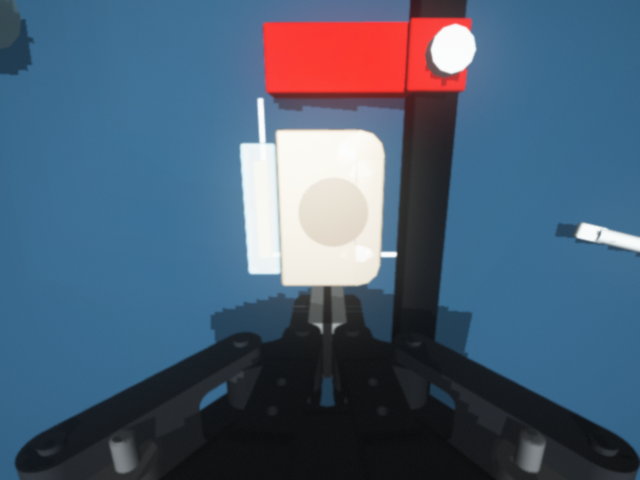

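Request:
send_rows(series=[[[0, -0.005, 0], [0, 0, 0], 0], [[0, -0.008, 0], [0, 0, 0], 0], [[0, -0.009, 0], [0, 0, 0], 0], [[0, -0.009, 0], [0, 0, 0], 0]])

```text
time_s: 9.18
tool_pos: [0.6221, 0.0353, 0.0045]
orientation: [-3.139, -0.136, -0.0]
wrist_force: [0.5, 0.8, -0.6]
gripper_width: -0.0
```

```bash
python3 - <<'E'
from h import *
c=arm.calibration('wrist');p,R=tool()
im=snap('wrist','w12.png');shift([.4725,.001,.004],5);print(arm.get_state()['wrist_force'])
E
```

```text
now [0.6221 0.0353 0.0045] yaw 4.96
shift mm [-152.    21.2    0.5] turn [-0.   -0.   -0.04]
[-0.60941494  0.13590384  0.71363316]
```

View pics/w12.png

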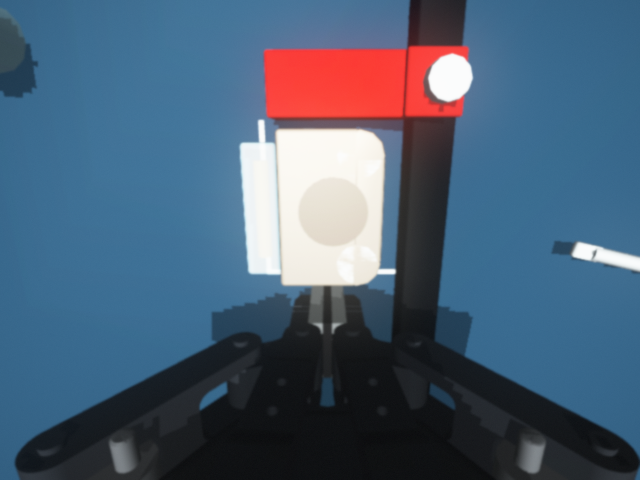

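Request:
send_rows(series=[[[0, -0.001, 0], [0, 0, 0], 0], [[0, -0.002, 0], [0, 0, 0], 0], [[0, -0.003, 0], [0, 0, 0], 0], [[0, -0.003, 0], [0, 0, 0], 0]])

```text
time_s: 9.72
tool_pos: [0.6218, 0.0385, 0.0044]
orientation: [-3.138, -0.136, 0.0]
wrist_force: [0.6, 1.0, -0.3]
gripper_width: 0.0005
```

Request:
send_rows(series=[[[0, -0.0007, 0], [0, 0, 0], 0], [[0, -0.0015, 0], [0, 0, 0], 0], [[0, -0.0015, 0], [0, 0, 0], 0]])

```text
time_s: 10.1
tool_pos: [0.6218, 0.039, 0.0045]
orientation: [3.138, 0.135, 0.0]
wrist_force: [0.3, -2.9, 1.6]
gripper_width: -0.0003
```

```bash
python3 - <<'E'
from h import *
im=snap('wrist','w13.png');shift([.4725,.001,.004],5);print(arm.get_state()['wrist_force'])
E
```

```text
now [0.6218 0.0389 0.0044] yaw 4.93
shift mm [-152.    25.     0.5] turn [ 0.06  0.   -0.07]
[ 0.637646   -2.84237805  0.48926302]
```

View pics/w13.png

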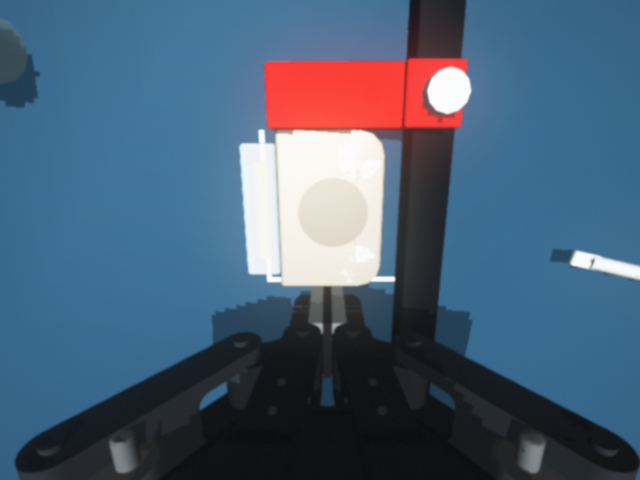

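Request:
send_rows(series=[[[0, 0.01, 0], [0, 0, 0], 0], [[0, 0.01, -0.04], [0, 0, 5], 0], [[-0.03, -0.01, -0.055], [0, 0, 15], 0.02], [[-0.058, -0.043, -0.055], [0, 0, 25], 0.02], [[-0.058, -0.043, -0.055], [0, 0, 35], 0.02]])

```text
time_s: 10.78
tool_pos: [0.5579, 0.0807, 0.0601]
orientation: [-3.032, 0.815, 0.002]
wrist_force: [1.2, -0.0, -0.4]
gripper_width: 0.0203
```

Request:
send_rows(series=[[[0, 0, 0], [0, 0, 10], 0.02], [[0, 0, 0], [0, 0, 20], 0.02], [[0, 0, 0], [0, 0, 30], 0.02], [[0, 0, 0], [0, 0, 40], 0.02], [[0, 0, 0], [0, 0, 50], 0.02]])

```text
time_s: 11.4
tool_pos: [0.5601, 0.0777, 0.0594]
orientation: [-2.4, 2.026, 0.001]
wrist_force: [0.2, -0.1, -1.1]
gripper_width: 0.02
```

```bash
python3 - <<'E'
from h import *
shift([.562,.077,.0045],-85);im=snap('wrist','w14.png')
shift([.562,.077,.0045],-85)
E
```

```text
now [0.5601 0.0777 0.0594] yaw -80.35
shift mm [ 1.  -1.7 54.9] turn [-0.    0.04  4.65]
now [0.5602 0.0779 0.0596] yaw -80.81
shift mm [ 1.3 -1.6 55.1] turn [-0.02  0.05  4.19]
```

View pics/w14.png

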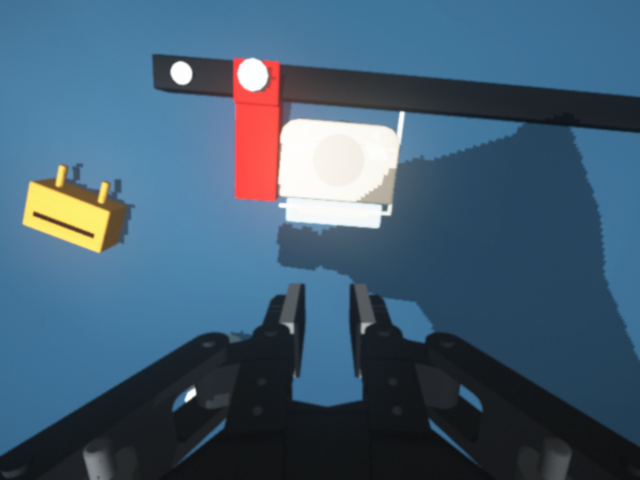

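Request:
send_rows(series=[[[0.001, 0, 0.02], [0, 0, 4.3], 0.02], [[0.001, 0, 0.04], [0, 0, 4.3], 0.02], [[0.001, 0, 0.052], [0, 0, 4.3], 0.02], [[0.001, 0, 0.055], [0, 0, 4.3], 0.02], [[0.001, 0, 0.055], [0, 0, 4.3], 0.02]])

```text
time_s: 12.08
tool_pos: [0.5605, 0.0767, 0.0047]
orientation: [-2.329, 2.108, 0.0]
wrist_force: [0.2, -0.4, 1.3]
gripper_width: 0.0201
```

```bash
python3 - <<'E'
from h import *
im=snap('wrist','w15.png')
shift([.562,.077,.0045],-85)
E
```

```text
now [0.5607 0.0767 0.0049] yaw -84.31
shift mm [-0.2 -1.3  0.4] turn [-0.04  0.01  0.69]
```

View pics/w15.png

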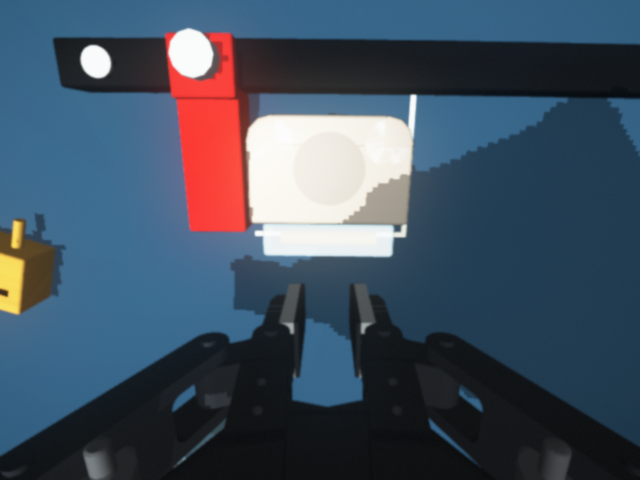

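Request:
send_rows(series=[[[0, -0.007, 0], [0, 0, 0.7], 0.02], [[0, -0.011, 0], [0, 0, 0.7], 0.02], [[0, -0.014, 0], [0, 0, 0.7], 0.02], [[0, -0.017, 0], [0, 0, 0.7], 0.02], [[0, -0.017, 0], [0, 0, 0.7], 0.02]])

```text
time_s: 12.75
tool_pos: [0.5775, 0.0783, 0.0044]
orientation: [-2.315, 2.123, -0.0]
wrist_force: [-0.4, 0.1, -0.2]
gripper_width: 0.0198
```

Request:
send_rows(series=[[[0, -0.001, 0], [0, 0, 0], 0.02], [[0, -0.002, 0], [0, 0, 0], 0.02], [[0, -0.0025, 0], [0, 0, 0], 0.02], [[0, -0.0025, 0], [0, 0, 0], 0.02]])

```text
time_s: 13.25
tool_pos: [0.5798, 0.0785, 0.0045]
orientation: [-2.316, 2.123, -0.0]
wrist_force: [0.7, -0.3, 0.4]
gripper_width: 0.0204
```

```bash
python3 - <<'E'
from h import *
im=snap('wrist','w16.png')
shift([.562,.077,.0045],-85)
E
```

```text
now [0.5799 0.0784 0.0045] yaw -85.04
shift mm [-0.1 17.9 -0. ] turn [-0.01 -0.   -0.04]
```

View pics/w16.png

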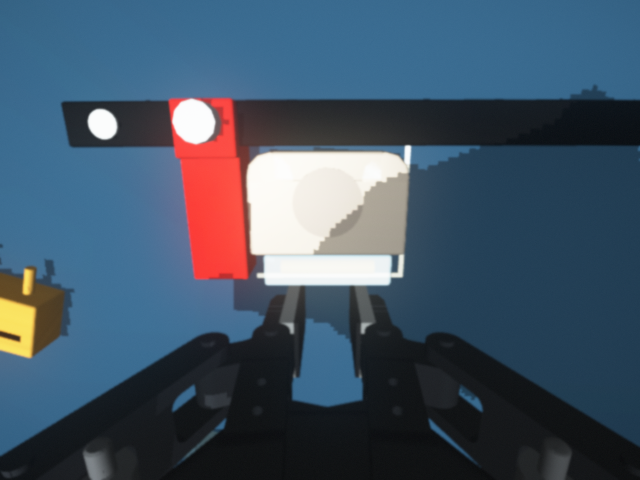

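Request:
send_rows(series=[[[0, -0.001, 0], [0, 0, 0], 0.02], [[0, -0.002, 0], [0, 0, 0], 0.02], [[0, -0.002, 0], [0, 0, 0], 0.02]])

```text
time_s: 13.68
tool_pos: [0.5818, 0.0786, 0.0045]
orientation: [2.316, -2.123, 0.0]
wrist_force: [0.3, -0.5, 1.1]
gripper_width: 0.0199
```

Request:
send_rows(series=[[[0, -0.001, 0], [0, 0, 0], 0.02], [[0, -0.002, 0], [0, 0, 0], 0.02], [[0, -0.002, 0], [0, 0, 0], 0.02]])

```text
time_s: 14.05
tool_pos: [0.5819, 0.0786, 0.0042]
orientation: [2.314, -2.121, -0.003]
wrist_force: [-8.0, -1.1, 5.6]
gripper_width: 0.0198
```

```bash
python3 - <<'E'
from h import *
im=snap('wrist','w17.png')
shift([.562,.077,.0045],-85)
E
```

```text
now [0.582  0.0786 0.0042] yaw -85.02
shift mm [-0.1 20.  -0.2] turn [ 0.19 -0.03 -0.02]
```

View pics/w17.png

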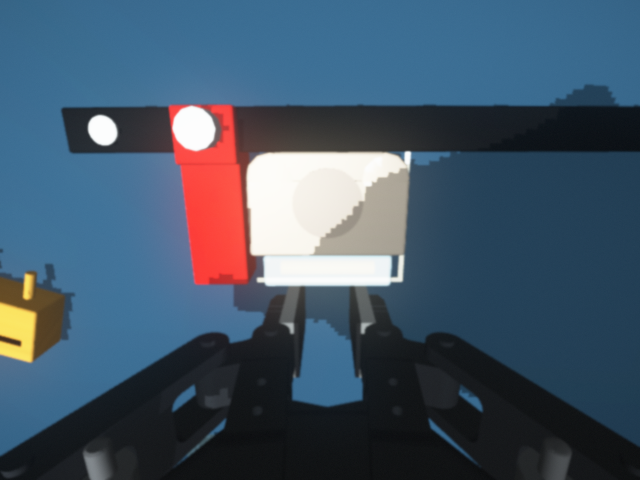

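Fence contact is felt: 8 N, with the TCP stalled. I'll back off and check.

Request:
send_rows(series=[[[0, 0.004, 0], [0, 0, 0], 0.02], [[0, 0.014, 0], [0, 0, 0], 0.02], [[0, 0.018, -0.04], [0, 0, 0], 0.02], [[0, 0.01, -0.09], [0, 0, 0], 0.02], [[0, -0.02, -0.11], [0, 0, 0], 0.02]])

```text
time_s: 14.72
tool_pos: [0.604, 0.0809, 0.1177]
orientation: [-2.314, 2.121, -0.003]
wrist_force: [0.5, 0.2, -0.6]
gripper_width: 0.0199
```

Request:
send_rows(series=[[[0, 0, 0], [0, 0, 0], 0.02], [[0, 0, 0], [0, 0, 0], 0.02]])

```text
time_s: 14.98
tool_pos: [0.6026, 0.0803, 0.1137]
orientation: [2.315, -2.122, -0.001]
wrist_force: [0.2, 0.6, 0.8]
gripper_width: 0.0202
```

```bash
python3 - <<'E'
from h import *
c=arm.calibration('wrist');im=snap('wrist','w18.png')
shift([.562,.077,.0045],-85)
print(proj(c,[[.623,.077,.012]]))
E
```

```text
now [0.6022 0.0803 0.1134] yaw -85.02
shift mm [ -0.2  40.1 109. ] turn [ 0.12 -0.02 -0.02]
[[333.09937147 212.93352026]]
```

View pics/w18.png

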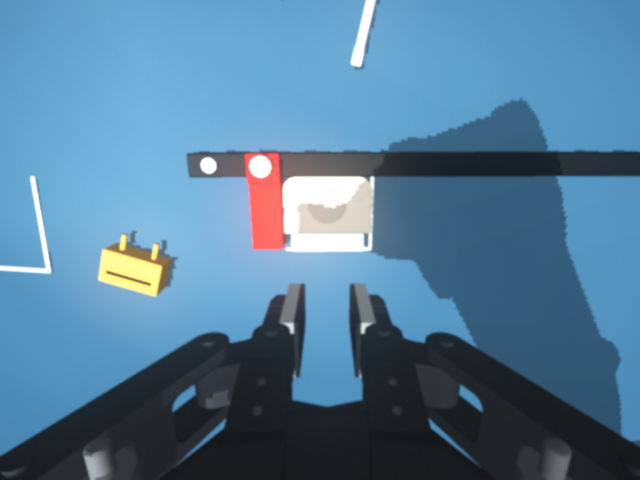

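```bash
python3 - <<'E'
from h import *
im=cv2.imread('pics/w18.png');c=arm.calibration('wrist')
cv2.imwrite('pics/c18.png',cv2.resize(im[140:265,235:390],None,fx=4.8,fy=4.8,interpolation=cv2.INTER_CUBIC))
p,R=tool()
Q=np.r_[ray(c,[(283,205),(371,205)],.012),ray(c,[(283,205)],.018),ray(c,[(373,230),(330,250)],0)]
print((1000*R.inv().apply(Q-p)).round(1))
E
```

```text
[[-30.7 -26.1 101.3]
 [ 32.1 -26.  101.4]
 [-29.9 -27.2  95.3]
 [ 35.9  -4.4 113.4]
 [  3.   11.7 113.4]]
```

View pics/c18.png

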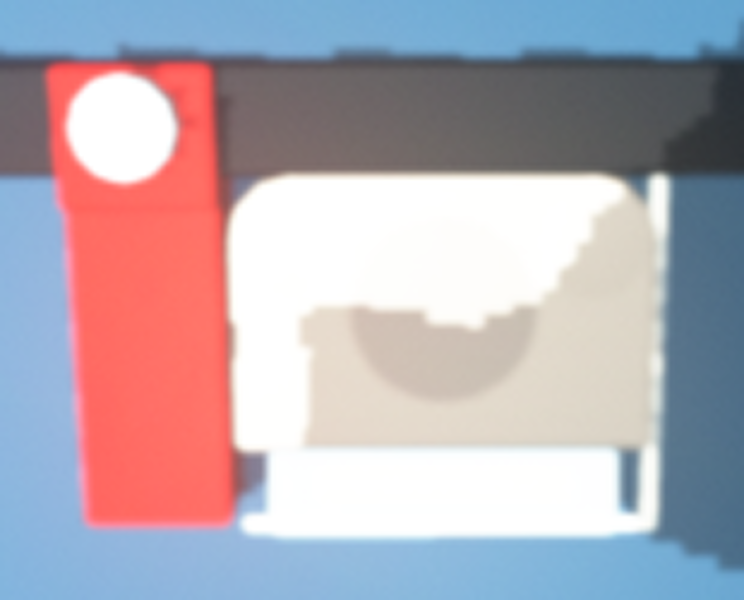

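The close crop shows the can's long edge flat on the fence and its end against the stop, with a gap of at most about 1 mm. I'll withdraw the hand for a clear top view.

Request:
send_rows(series=[[[0.03, 0.05, -0.04], [0, 0, 0], 0.02], [[0.08, 0.11, -0.06], [0, 0, 0], 0.02], [[0.13, 0.16, -0.08], [0, 0, 0], 0.02], [[0.18, 0.18, -0.1], [0, 0, 0], 0.02], [[0.22, 0.18, -0.1], [0, 0, 0], 0.02]])

```text
time_s: 15.65
tool_pos: [0.4416, -0.1511, 0.2143]
orientation: [2.317, -2.121, -0.0]
wrist_force: [1.9, 0.0, -1.0]
gripper_width: 0.0197
```

Request:
send_rows(series=[[[0, 0, 0], [0, 0, 0], 0.02], [[0, 0, 0], [0, 0, 0], 0.02]])

```text
time_s: 15.9
tool_pos: [0.4431, -0.15, 0.2131]
orientation: [2.315, -2.123, -0.002]
wrist_force: [-0.1, 0.5, 0.1]
gripper_width: 0.0196
```

```bash
python3 - <<'E'
from h import *
t=snap('top','t19.png');s=snap('scene','s19.png')
a=cv2.resize(t[210:275,235:335],None,fx=4,fy=4,interpolation=cv2.INTER_CUBIC)
b=cv2.resize(s[190:280,270:390],None,fx=3.3,fy=3.3,interpolation=cv2.INTER_CUBIC)
h=max(a.shape[0],b.shape[0]);o=np.zeros((h,a.shape[1]+b.shape[1],3),np.uint8);o[:a.shape[0],:400]=a;o[:b.shape[0],400:]=b
cv2.imwrite('pics/c19.png',o[:,:,::-1])
r=canpose(t,arm.calibration('top'),(277,225,312,262));print(r)
d=cv2.absdiff(t,cv2.imread('pics/top0.png')[:,:,::-1]);print(arm.get_state()['wrist_force'])
E
```

```text
((620.3322143554688, 79.2393569946289), (61.628543853759766, 65.31428527832031), 2.0976691246032715)
[ 0.56143406  0.57393833 -0.45823866]
```

View pics/c19.png

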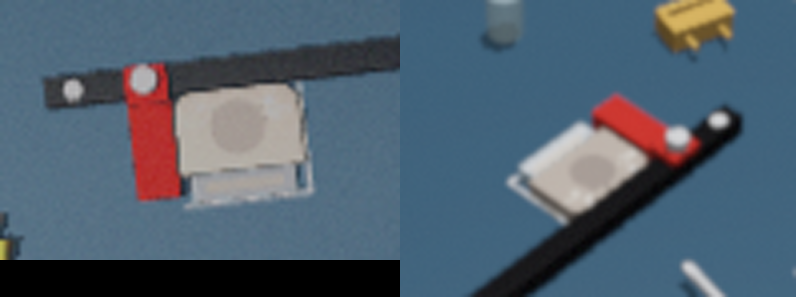

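View pics/t19.png

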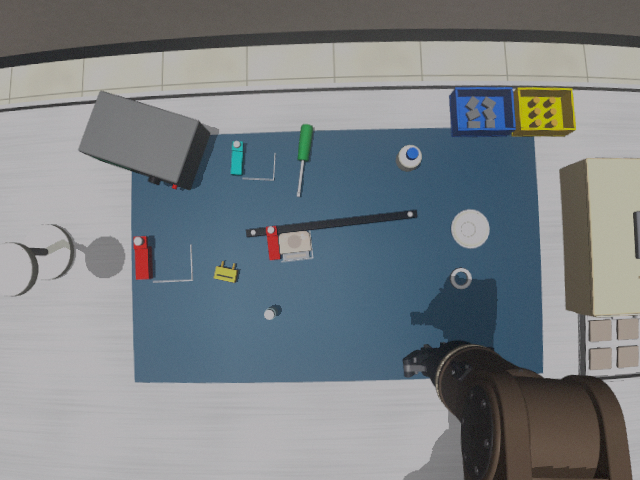

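```bash
python3 - <<'E'
from h import *
t=cv2.imread('pics/top19.png' if 0 else 'pics/t19.png')
for y in(238,242,246): print(y,[tuple(int(v) for v in t[y,x]) for x in range(275,285)])
w=cv2.imread('pics/w18.png')
for y in(195,205,215): print(y,[tuple(int(v) for v in w[y,x]) for x in range(278,290)])
E
```

```text
238 [(48, 49, 181), (46, 45, 181), (47, 49, 174), (84, 86, 98), (167, 172, 177), (165, 174, 179), (164, 172, 178), (164, 171, 176), (166, 173, 179), (165, 172, 178)]
242 [(52, 52, 183), (48, 50, 181), (42, 46, 174), (77, 80, 100), (163, 169, 176), (167, 172, 179), (165, 172, 178), (166, 173, 179), (166, 173, 179), (165, 172, 179)]
246 [(49, 49, 182), (47, 43, 182), (39, 40, 179), (45, 49, 166), (90, 94, 105), (166, 174, 179), (164, 173, 179), (166, 174, 178), (165, 173, 178), (164, 171, 177)]
195 [(103, 114, 255), (99, 108, 255), (95, 102, 251), (112, 120, 224), (180, 193, 228), (243, 249, 252), (254, 255, 255), (255, 255, 255), (255, 255, 255), (255, 255, 255), (255, 255, 255), (255, 255, 255)]
205 [(105, 116, 255), (104, 115, 255), (100, 109, 254), (104, 111, 242), (157, 169, 226), (232, 241, 248), (253, 254, 255), (254, 255, 255), (255, 255, 255), (255, 255, 255), (255, 255, 255), (255, 255, 255)]
215 [(105, 115, 255), (104, 114, 255), (100, 109, 255), (96, 103, 247), (118, 127, 214), (187, 200, 229), (242, 248, 252), (253, 254, 255), (254, 255, 255), (255, 255, 255), (255, 255, 255), (255, 255, 255)]
```

```bash
python3 -c "
from h import *
arm.job_done()"
```

```text
the job is handed in; nothing more can be done
```

The can is in the corner of the inspection fence, with its long edge against the black fence and its end against the red stop. I handed the job in at about 16 s of the 69 s allowed; no verdict was reported.

I pushed with two fingertips on the header to turn the can about 26° and bring it near the fence. Then I slid it along the fence with the shut fingers to the stop, seated it against the fence from the header side, and took the hand away.

**Contact:** the arm stalled on the stop at about 3 N and on the fence at about 8 N, well under the 45 N limit.

**Final pictures:** in the wrist and top views the long edge lies flat on the fence. At the stop, red passes to grey within one or two pixels, so any gap there is about 1 mm or less. The other objects look unmoved by eye, and the hand touches nothing.

**Checks that disagreed:**
- The wrist and top cameras differed by 3–4 mm early on, so I relied on contact and the relative views for the final fit.
- The final automatic rectangle fit in the top view (62 × 65 mm at 2°) is not a valid angle check. It also took in the white outline line beside the header.

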